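Spin the labelling turntable and brake it on the mark

ROBOT

A 6-joint arm with a two-finger parallel gripper is mounted at the origin on the work surface. World frame = base frame: x ahead of the robot, y to its left, z up, the work surface at z = 0. Lengths are in mm, angles in rad, forces in N, time in s.
With the tool pointing down it reaches from about 300 to 825 mm from the base axis. Payload 5.4 kg.
Tool frame: the origin (TCP) lies at the very end of the fingers, on their centre line; the grasp point (between the pads) lies 19 mm behind it; z points along the fingers, y is the line along which they close (so a half turn about z gives the same grasp; the last joint's range is limited). The gripper opens to 92 mm and grips with 3 to 60 N. Pads are 20 mm wide; open, the fingers measure 128 mm over their backs; the gripper's body (75 mm by 189 mm) begins 69 mm behind the grasp point.
Start: joints at [-1.363, 0.158, 1.597, -0, 1.386, -0.21], TCP at [233.282, -525.534, 214.601] pointing down, gripper open.
Joint ranges: [-2.91, 2.91], [-0.94, 2.29], [0.18, 2.7], [-1.29, 4.43], [0.17, 2.64], [-3, 3]. Speed limits (rad/s): [2.57, 2.57, 3.14, 3.14, 3.14, 3.14].

INTERFACE

Orientations are given as a rotation vector (axis times angle).
In Python, from plant import bot gives the robot as it stands. The module is installed in compiled form; this text tells all that it offers.
- The arm moves only by the shell command python3 -m creep 'ROWS'. ROWS is JSON, a list of rows, each a list of 3 entries, a list of its own where there are three numbers: the shift along the tool's x, y, z in cm, then the turn, a rotation vector about the tool's x, y, z in rad, then the opening, from 0 (shut) to 1 (fully open). In form: [[[dx, dy, dz], [ax, ay, az], claw], ...]. A call has 1 to 8 rows; each row shifts and turns the commanded pose from where the row before left it, along the tool's axes as they then stand; what a row does not reach is not made up. A row lasts 1/10 s, in which the tool goes at most 50 mm and 8.59 degrees, less where a joint would pass 70% of its speed; a pose out of reach is approached as far as the arm can. A call with a gripper value outside its range is refused whole. The fingers move at their own pace and stop on an object; the grip force is fixed at half the most. Time passes only in rows, so rows that do not move let the fingers close. It gives the time, the measured TCP pose, the force, the opening and the grip force at its end, in the units of the state.
- bot.sense(): the state, without advancing time (a new reading comes with each control period).
- bot.grab_frame(name): name is "scene" or "top"; returns the picture (480x640x3 uint8, red, green, blue); there is no depth.
- bot.get_calibration(name): a dict with "intrinsics" (3x3 intrinsics, pixels), "cam_to_world" (4x4, takes a point from camera to world coordinates). Camera axes: x right, y up, looking along -z (the intrinsics and any distortion apply to the point x, -y, -z); pixel columns grow to the right and rows downward; lengths in mm; the calibration is good to about 2 mm. A picture is of the moment at which its call begins. get_calibration takes no time and is no camera call.
- bot.hand_in(): hands the job in; it is judged then, once.
The state is a dict: "time": time; "qpos": joint angles; "dq": joint speeds; "joint_torque": joint torques, N m; "tool_pos": TCP position; "orientation": TCP orientation; "wrist_force": force on the tool from outside, world axes, zero at the start; "torque": the same for the moment, N m; "grip_width": finger opening in mm; "gripper_force": force on a finger pad.
Only numpy, scipy, OpenCV 4.12 (cv2) and the standard library are available. Lean on these libraries where they do the work, as an engineer would, in place of code of your own. Each camera call takes 0.05 s, during which the arm holds its last target. There are 200 camera calls.

TASK

Check the fresh label on the jar: flick the turntable's wheel with a fingertip so that it spins freely, either way round, and let the pink peg sweep past the white pointer at least once. Then, on a later pass, brake the spinning wheel by pressing a fingertip on it so that it stops with the pink peg in front of the pointer, not anywhere else, and finish still holding it there under the fingertip. Do not grip a peg or touch the jar on the wheel, and leave the other jars and the mug where they are.

Things in the scene. Friction and masses are not known exactly. Their poses are not given: they have to be found in the camera images.
- turntable: labelling turntable fixed to the desk. Origin: on the desk (z = 0) under the wheel's vertical axis; its x axis points to the pointer. Grey foot 140 mm across; on it an aluminium wheel of radius 115 mm, flat dark top at height 50 mm. Three upright pegs, one pink and two grey, stand on the wheel 95 mm from the axis, 120 degrees apart; between them the top is flat and free from 35 to 115 mm radius
- wheel (a joint): wheel angle, rad, counted on through whole turns; 0 or any whole turn = pink peg exactly at the pointer; grows counter-clockwise from above. Starts at rest between 1.0 and 5.2. Wheel about 0.6 kg, 0.004 kg m2, no stops: from 2 rad/s it coasts over 10 s and several turns, slowing gradually; left at rest it stays. A fingertip pressing its top with a few newtons stops it within a few degrees
- pink_peg (a point): centre of the top of the pink peg: round, upright, 20 mm across, 24 mm tall, top at height 74 mm; a pink stripe on the wheel leads to it
- grey_peg1 (a point): top centre of the grey peg 120 degrees counter-clockwise of the pink one, same size
- grey_peg2 (a point): top centre of the grey peg 120 degrees clockwise of the pink one, same size
- pointer (a point): fixed point where the centre of the pink peg's top is when exactly at the pointer (95 mm from the axis, height 74 mm). The pointer itself is a white upright plate 30 mm wide, 8 mm thick, top at height 70 mm, 135 to 143 mm from the axis, on a low 30 mm wide arm that runs under the wheel
- sample_jar: loose black jar with a white band, 50 mm across, 44 mm tall, 90 g, standing in a shallow seat in the middle of the wheel (seat ring 66 mm across, 8 mm high); its top is at height 94 mm. Origin: centre of its underside. Not to be touched
- jar_a: loose black jar, 50 mm across, 44 mm tall, on the desk; origin at the centre of its underside. Leave it alone
- jar_b: loose black jar, 50 mm across, 44 mm tall, on the desk; origin at the centre of its underside. Leave it alone
- mug: loose white mug, 80 mm across plus handle, 92 mm tall, on the desk; origin at the centre of its underside. Leave it alone

How it is judged (in metres and radians):
On the way:
1. the wheel spins freely, nothing touching it, after the pink peg has passed the pointer at least once ((value of joint wheel below -0.5 rad or value of joint wheel above 6.8 rad) and not (velocity of joint wheel between -0.4 and 0.4 rad/s) and contact force between the fingers and turntable below 0.05 N), for 0.3 s.
At the end, for the whole second after the job is handed in: a fingertip still presses on the wheel (over 0.3 N) and the wheel is at rest (under 0.03 rad/s) with the centre of the pink peg within 15 mm of its place at the pointer (pointer); the jar on the wheel still stands in its seat, and the other jars and the mug are within 30 mm of where they were (horizontal distance between pink_peg and pointer below 0.015 m and velocity of joint wheel between -0.03 and 0.03 rad/s and contact force between the fingers and turntable above 0.3 N and distance of sample_jar from where it was at the start of the episode below 0.012 m and distance of each of jar_a, jar_b, mug from where it was at the start of the episode below 0.03 m); the arm keeps its last pose, push and grip.
It fails at once if after the pink peg has passed the pointer, the wheel comes to rest with the pink peg more than 45 mm off the pointer ((value of joint wheel below -0.5 rad or value of joint wheel above 6.8 rad) and horizontal distance between pink_peg and pointer above 0.045 m and velocity of joint wheel between -0.03 and 0.03 rad/s).
It fails at once if a peg is gripped between the fingers ((distance between the grasp point and pink_peg below 0.012 m and contact force between the fingers and turntable above 0.3 N) or (distance between the grasp point and grey_peg1 below 0.012 m and contact force between the fingers and turntable above 0.3 N) or (distance between the grasp point and grey_peg2 below 0.012 m and contact force between the fingers and turntable above 0.3 N)).
It fails at once if the jar on the wheel is touched (contact force between the fingers and sample_jar above 0.5 N).
It fails at once if the jar on the wheel is lifted or pushed out of its seat (distance of sample_jar from where it was at the start of the episode above 0.012 m).
It fails at once if one of the other jars or the mug is pushed, lifted or carried more than 30 mm (distance of any of jar_a, jar_b, mug from where it was at the start of the episode above 0.03 m).
It also fails if it takes over 61 s, if anything falls off the work surface, if the arm or the gripper's body presses on something with over 40 N, if the wrist force passes 120 N, or if a joint passes its speed limit or range.

## Working session

There is one attempt and no reset: what is moved stays moved. The work goes in short steps, Python scripts to look and compute and a shell command to move; the robot and the scene stay as the last step left them, time stands still between calls to the robot, and variables do not carry over. Pictures are saved under pics/ and viewed, at most 10 in all, crops included, and the job is handed in when it is done.

```bash
mkdir -p pics; ls
python3 - <<'E'
from plant import bot
import cv2
for n in("top","scene"):
    cv2.imwrite(f"pics/{n}0.png",bot.grab_frame(n)[:,:,::-1])
    c=bot.get_calibration(n);print(n,c)
print(bot.sense())
E
```

```text
pics
top {'intrinsics': array([[538.89246988,   0.        , 326.25236563],
       [  0.        , 538.89246988, 239.17091562],
       [  0.        ,   0.        ,   1.        ]]), 'cam_to_world': array([[-2.97717739e-02,  9.97544890e-01, -6.33863905e-02,
         4.88067670e+02],
       [-9.99463687e-01, -3.05742819e-02, -1.17282555e-02,
        -1.03655671e+01],
       [-1.36374547e-02,  6.30032246e-02,  9.97920144e-01,
         1.13247847e+03],
       [ 0.00000000e+00,  0.00000000e+00,  0.00000000e+00,
         1.00000000e+00]])}
scene {'intrinsics': array([[515.5406753 ,   0.        , 321.86136618],
       [  0.        , 515.5406753 , 235.80523456],
       [  0.        ,   0.        ,   1.        ]]), 'cam_to_world': array([[-5.03068181e-01, -4.75423169e-01,  7.21730708e-01,
         1.47223723e+03],
       [ 8.63882740e-01, -2.52387561e-01,  4.35898073e-01,
         5.20373556e+02],
       [-2.50801899e-02,  8.42777153e-01,  5.37678021e-01,
         7.56929124e+02],
       [ 0.00000000e+00,  0.00000000e+00,  0.00000000e+00,
         1.00000000e+00]])}
{'time': 0.1, 'qpos': array([-1.36309388e+00,  1.58954752e-01,  1.59807357e+00, -4.62151419e-05,
        1.38618502e+00, -2.10101946e-01]), 'dq': array([-1.16240164e-04, -1.13666029e-03, -2.52858200e-03, -7.17319947e-05,
        3.20251260e-04, -7.19437654e-04]), 'joint_torque': array([-4.05353121e-04, -3.86505747e+01, -3.22959995e+01,  7.03705545e-02,
        3.40179156e-02, -4.76388209e-05]), 'tool_pos': array([ 233.15930534, -525.00613528,  213.75133508]), 'orientation': array([-3.07170356e+00, -6.51199585e-01,  6.82606651e-05]), 'wrist_force': array([-0.3817838 , -0.04769121, -0.61602882]), 'torque': array([-0.00434213, -0.04016946,  0.00241854]), 'gripper_force': 0.0, 'grip_width': 92.03952045276718}
```

View pics/top0.png

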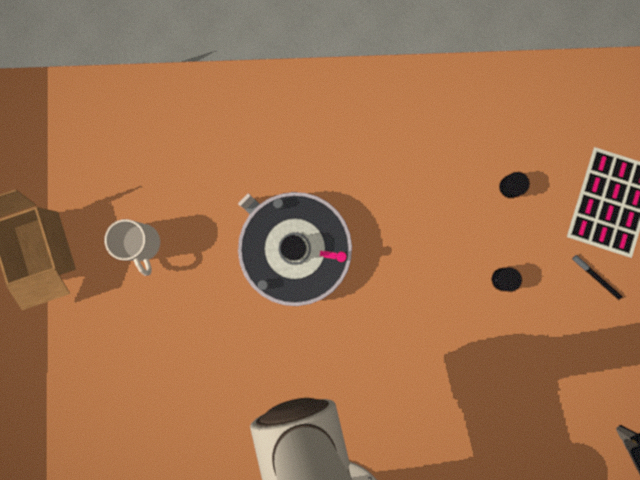

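View pics/scene0.png

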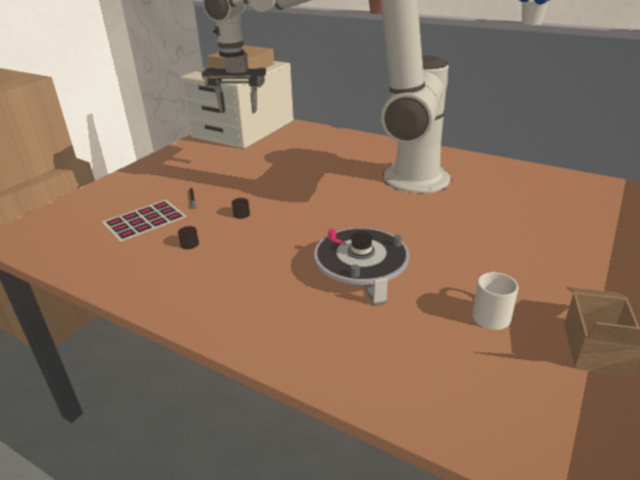

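The top view shows the wheel centred near px (295,249), the pointer plate near (248,203), the pink peg at (341,257) and grey pegs at (278,203) and (262,285). The mug is at (128,240) and the jars at (514,185) and (507,279). The scene view agrees: pointer at (378,290), pink at (333,237).

```bash
cat > h.py <<'E'
import numpy as np, cv2
from plant import bot
from scipy.spatial.transform import Rotation as R
def plane(n,uv,z):
    c=bot.get_calibration(n);K=c["intrinsics"];T=c["cam_to_world"]
    p=np.linalg.inv(K)@np.array([uv[0],uv[1],1.]);d=T[:3,:3]@(p*[1,-1,-1]);o=T[:3,3]
    return (o+d*(z-o[2])/d[2])[:2]
def pink(im):
    h=cv2.cvtColor(im,cv2.COLOR_RGB2HSV)
    return cv2.inRange(h,(155,120,90),(175,255,255))
E
python3 - <<'E'
from h import *
im=cv2.imread("pics/top0.png")[:,:,::-1].copy()
hsv=cv2.cvtColor(im,cv2.COLOR_RGB2HSV)
roi=np.zeros(im.shape[:2],np.uint8);cv2.circle(roi,(295,249),75,255,-1)
# non-orange, bluish/neutral disc
m=((im[:,:,2].astype(int)>im[:,:,0]*0.75)&(roi>0)).astype(np.uint8)*255
m=cv2.morphologyEx(m,cv2.MORPH_OPEN,np.ones((25,25)))
c=max(cv2.findContours(m,0,1)[0],key=cv2.contourArea);e=cv2.fitEllipse(c)
ctr=plane("top",e[0],50);print("wheel px",e,"ctr",ctr)
print("radii",[round(float(np.linalg.norm(plane("top",p[0],50)-ctr)),0) for p in c[::12]])
pm=pink(im)&roi
ys,xs=np.nonzero(pm);print("pink n",len(xs),xs.min(),xs.max(),ys.min(),ys.max())
for name,uv in dict(pk=(342,257),g1=(278,203),g2=(262,285)).items():
    d=plane("top",uv,74)-ctr;print(name,d,np.hypot(*d),np.degrees(np.arctan2(d[1],d[0])))
for uv in((241,200),(247,195),(258,204)):
    d=plane("top",uv,70)-ctr;print("ptr",d,np.hypot(*d),np.degrees(np.arctan2(d[1],d[0])))
s=bot.sense();print(R.from_rotvec(s["orientation"]).as_matrix().round(3))
a=im[180:320,225:365,::-1];b=cv2.imread("pics/scene0.png")[210:310,300:440]
cv2.imwrite("pics/c1.png",np.hstack([cv2.resize(a,(400,400),interpolation=2),cv2.resize(b,(400,400),interpolation=2)]))
E
```

```text
wheel px ((290.8854675292969, 247.46990966796875), (104.22676086425781, 115.12252807617188), 8.495390892028809) ctr [542.27643977  74.01257011]
radii [111.0, 109.0, 113.0, 113.0, 106.0, 106.0, 103.0, 105.0, 106.0, 109.0, 110.0, 112.0, 112.0, 112.0, 116.0, 119.0, 120.0, 112.0, 101.0, 84.0, 59.0, 71.0, 95.0, 111.0, 115.0, 120.0, 118.0, 116.0, 114.0, 110.0, 109.0]
pink n 214 320 346 251 262
pk [ -22.98254515 -101.8008166 ] 104.36284608308927 -102.72181944187537
g1 [87.64568191 21.3853678 ] 90.21695801706865 13.712126670980137
g2 [-73.12239775  56.69021666] 92.52386566628874 142.2143509131656
ptr [96.51054335 95.2989545 ] 135.6325024004033 44.63808880611879
ptr [106.14648369  83.13960115] 134.8305205798819 38.06994581659861
ptr [87.43848858 61.61282641] 106.96555363286926 35.170130325638006
[[ 0.914  0.406 -0.   ]
 [ 0.406 -0.914  0.002]
 [ 0.    -0.002 -1.   ]]
```

View pics/c1.png

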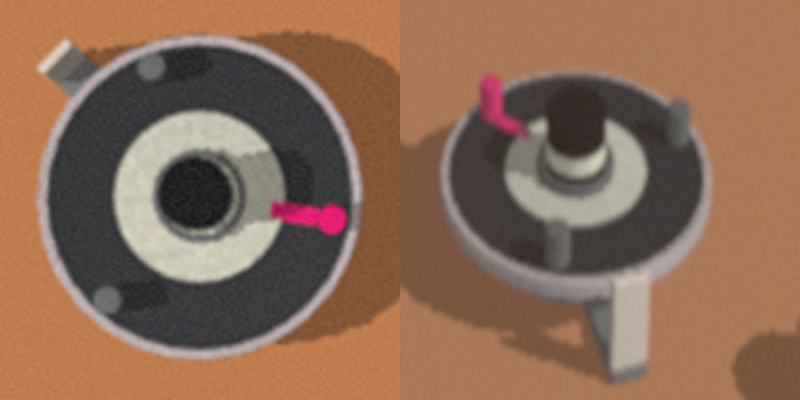

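The crop shows the wheel rim spanning x 38–360 and y 37–358 (centre at px 294.7,249.1). The pink peg top is at (341.2,257), the greys at (277.9,203.5) and (262.5,284.7), and the pointer's top edge middle is at about (244.2,199.2).

Run:
```python
from h import *
P=np.array([plane("top",u,74) for u in((341.2,257),(277.9,203.5),(262.5,284.7))])
rim=plane("top",(294.65,249.1),50)
print("rim ctr",rim,"peg mean",P.mean(0))
ctr=P.mean(0)
for p in P: d=p-ctr;print(p,np.hypot(*d),np.degrees(np.arctan2(d[1],d[0])))
for uv in((244.2,199.2),(239,203.5),(249.5,194.7)):
    d=plane("top",uv,70)-ctr;print("ptr",d,np.hypot(*d),np.degrees(np.arctan2(d[1],d[0])))
d=plane("scene",(300+230*.35,210+277*.25),70)-ctr;print("ptr scene",d,np.hypot(*d),np.degrees(np.arctan2(d[1],d[0])))
d=plane("scene",(300+90*.35,210+82*.25),74)-ctr;print("pink scene",d,np.hypot(*d),np.degrees(np.arctan2(d[1],d[0])))
```

```text
rim ctr [538.76343757  66.51788428] peg mean [539.32851151  66.36977077]
[519.3412902  -26.21870383] 94.72124705871492 -102.1816036789638
[628.93296752  95.62002148] 94.25781507670798 18.0786220753484
[469.71127682 129.70799466] 94.11848900295934 137.70386577084162
ptr [100.85829403  96.53347837] 139.61055805416717 43.74486133661272
ptr [ 92.5799966  107.06425293] 141.54084225461628 49.14955747379943
ptr [109.53725676  85.7871833 ] 139.1324959806524 38.0672703296352
ptr scene [102.94994818  98.63984267] 142.57808524279423 43.775169939235205
pink scene [-16.43936336 -90.74609644] 92.22313531609237 -100.26821601802942
```

Measurements are consistent: the pegs lie 94–95 mm from the axis, both cameras agree, the centre is (539,66), the pointer is at 43.8° and the pink peg at -102° (wheel ≈ 3.74 rad). Next I move over to the start of the flick.

```bash
python3 -m creep '[[[3,-2.6,0.7],[0,0,0],0],[[3,-2.6,0.7],[0,0,0],0],[[3,-2.6,0.7],[0,0,0],0],[[3,-2.6,0.7],[0,0,0],0],[[3,-2.6,0.7],[0,0,0],0],[[3,-2.6,0.7],[0,0,0],0],[[3,-2.6,0.7],[0,0,0],0]]'
python3 -m creep '[[[3,-2.6,0.7],[0,0,0],0],[[3,-2.6,0.7],[0,0,0],0],[[3,-2.6,0.7],[0,0,0],0],[[3,-2.6,0.7],[0,0,0],0],[[3,-2.6,0.7],[0,0,0],0],[[3,-2.6,0.7],[0,0,0],0],[[3,-2.6,0.7],[0,0,0],0],[[0,0,0],[0,0,0],0]]'
python3 -m creep '[[[0,0,0],[0,0,0.13],0],[[0,0,0],[0,0,0.13],0],[[0,0,0],[0,0,0.13],0],[[0,0,0],[0,0,0.12],0],[[0,0,0],[0,0,0.12],0],[[0,0,0],[0,0,0],0],[[0,0,0],[0,0,0],0]]'
python3 - <<'E'
from h import *
s=bot.sense();M=R.from_rotvec(s["orientation"]).as_matrix();print(M.round(3),s["tool_pos"],s["time"],s["wrist_force"])
print("to (473,-16,58) mm in tool:",M.T@(np.array([473,-16,58])-s["tool_pos"]))
E
```

```text
time: 0.8
tool_pos: [351.6, -272.2, 165.0]
orientation: [-3.073, -0.651, 0.0]
wrist_force: [0.9, -0.0, -0.0]
grip_width: 38.2
gripper_force: 0.0
time: 1.6
tool_pos: [469.3, -18.5, 115.2]
orientation: [-3.069, -0.659, 0.003]
wrist_force: [-0.8, -1.1, -0.9]
grip_width: 0.1
gripper_force: 0.0
time: 2.3
tool_pos: [469.2, -22.8, 116.5]
orientation: [3.124, -0.329, -0.001]
wrist_force: [0.4, -0.3, -0.1]
grip_width: 0.3
gripper_force: 0.0
[[ 0.978 -0.208 -0.   ]
 [-0.208 -0.978 -0.   ]
 [-0.     0.    -1.   ]] [469.21584084 -22.78809184 116.48759557] 2.3 [ 0.39112993 -0.34561626 -0.05595504]
to (473,-16,58) mm in tool: [ 2.30692757 -7.43345321 58.48605599]
```

```bash
python3 -m creep '[[[0,-0.35,2.8],[0,0,0],0],[[0,-0.35,2.9],[0,0,0],0],[[0,0,0],[0,0,0],0]]'
python3 -m creep '[[[0.7,0,0],[0,0,0],0],[[1.5,0,0],[0,0,0],0],[[1.5,0,0],[0,0,0],0],[[1.5,0,0],[0,0,0],0],[[1.5,0,0],[0,0,0],0],[[0.5,0,-0.5],[0,0,0],0],[[-1.5,0,-3],[0,0,0],0],[[-2,0,-0.5],[0,0,0],0]]'
python3 - <<'E'
from h import *
s=bot.sense();print(s["tool_pos"],s["time"])
for i in range(2):
  for n in("top","scene"):
    t=bot.sense()["time"];im=bot.grab_frame(n);cv2.imwrite(f"pics/{n}_f{i}.png",im[:,:,::-1])
    ys,xs=np.nonzero(pink(im));print(n,t,len(xs),xs[:5],ys[:5])
a=cv2.imread("pics/top_f1.png")[150:350,200:400];b=cv2.imread("pics/scene_f1.png")[190:330,280:450]
cv2.imwrite("pics/c2.png",np.hstack([cv2.resize(a,(400,400)),cv2.resize(b,(400,329+71))]))
E
```

```text
time: 2.6
tool_pos: [467.4, -14.6, 56.1]
orientation: [-3.123, 0.329, 0.013]
wrist_force: [-0.2, 0.5, -0.4]
grip_width: 0.2
gripper_force: 0.0
time: 3.4
tool_pos: [510.2, -24.5, 104.2]
orientation: [3.123, -0.332, 0.012]
wrist_force: [-0.3, 0.8, -0.5]
grip_width: 0.2
gripper_force: 0.0
[510.24240736 -24.50043773 104.21495556] 3.4
top 3.4 905 [602 603 604 605 601] [156 156 156 156 157]
scene 3.45 438 [164 161 162 163 164] [203 204 204 204 204]
top 3.5 975 [602 603 604 605 602] [156 156 156 156 157]
scene 3.55 440 [164 161 162 163 164] [203 204 204 204 204]
```

View pics/c2.png

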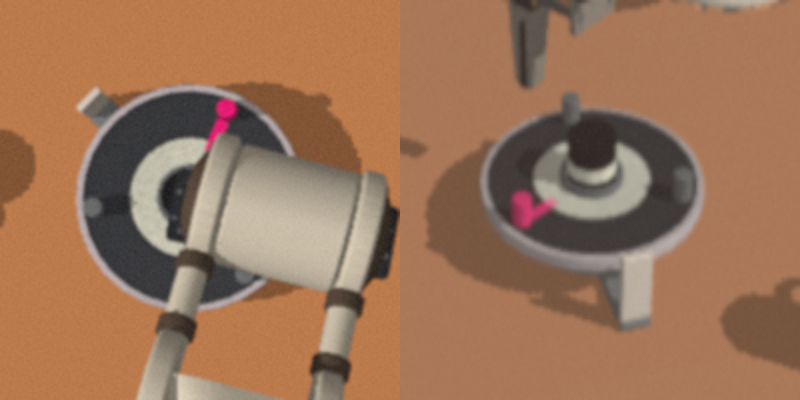

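The wheel is spinning freely: in the crop, pink is at (226,110) top and (521,208) scene, and the finger is clear above the wheel. I'll move to the braking spot opposite the pointer and track.

```bash
cat >> h.py <<'E'
C=np.array([539.1,66.4])
def ang():
    "pink angle minus pointer, deg 0..360, both cameras in turn"
    out=[]
    for n in("top","scene"):
        t=bot.sense()["time"];m=pink(bot.grab_frame(n))
        k,l,st,ce=cv2.connectedComponentsWithStats(m)
        best=None
        for i in range(1,k):
            if st[i,4]<6: continue
            ys,xs=np.nonzero(l==i);q=np.array([plane(n,(x,y),62) for x,y in zip(xs[::2],ys[::2])])-C
            r=np.hypot(*q.T)
            if np.median(r)<125 and (best is None or st[i,4]>best[0]):
                w=q[r>55]
                if len(w)>2: v=w.mean(0);best=(st[i,4],(np.degrees(np.arctan2(v[1],v[0]))-43.8)%360)
        out.append((round(t,2),n,best))
    return out
E
python3 -m creep '[[[-1.6,-1.6,0.5],[0,0,0],0],[[-1.6,-1.6,0.5],[0,0,0],0],[[0,0,0.9],[0,0,0],0]]'
python3 - <<'E'
from h import *
s=bot.sense();print(s["tool_pos"],R.from_rotvec(s["orientation"]).as_matrix().round(3))
for i in range(12): print(*ang())
E
```

```text
time: 3.9
tool_pos: [482.1, 15.9, 80.2]
orientation: [-3.124, 0.33, 0.001]
wrist_force: [0.9, -0.9, -0.1]
grip_width: 0.0
gripper_force: 0.0
[482.10950881  15.93986146  80.24166369] [[ 0.978 -0.209 -0.   ]
 [-0.209 -0.978  0.   ]
 [-0.    -0.    -1.   ]]
(3.9, 'top', (np.int32(220), np.float64(336.0103051897897))) (3.95, 'scene', (np.int32(112), np.float64(342.0423099551831)))
(4.0, 'top', (np.int32(220), np.float64(346.4639127152074))) (4.05, 'scene', (np.int32(115), np.float64(351.95823396009075)))
(4.1, 'top', (np.int32(216), np.float64(357.1263813618091))) (4.15, 'scene', (np.int32(130), np.float64(1.937802888083887)))
(4.2, 'top', (np.int32(217), np.float64(7.902508978858421))) (4.25, 'scene', (np.int32(141), np.float64(12.083488498238765)))
(4.3, 'top', (np.int32(222), np.float64(18.510362452453933))) (4.35, 'scene', (np.int32(149), np.float64(22.243829682380806)))
(4.4, 'top', (np.int32(217), np.float64(28.78006417076699))) (4.45, 'scene', (np.int32(148), np.float64(32.3217372034471)))
(4.5, 'top', (np.int32(212), np.float64(39.151615355437))) (4.55, 'scene', (np.int32(151), np.float64(42.40158334092874)))
(4.6, 'top', (np.int32(209), np.float64(49.27952814514002))) (4.65, 'scene', (np.int32(147), np.float64(51.858587387162075)))
(4.7, 'top', (np.int32(196), np.float64(59.36133851175285))) (4.75, 'scene', (np.int32(133), np.float64(61.25358954849143)))
(4.8, 'top', (np.int32(180), np.float64(69.18656596727101))) (4.85, 'scene', (np.int32(134), np.float64(70.52567148240496)))
(4.9, 'top', (np.int32(141), np.float64(79.18329571487266))) (4.95, 'scene', (np.int32(129), np.float64(80.27473695951676)))
(5.0, 'top', (np.int32(81), np.float64(88.59473102583583))) (5.05, 'scene', (np.int32(123), np.float64(90.20701148483447)))
```

The tracker works at about 103°/s, and the peg passed the pointer at t≈4.13. I'll let the wheel coast down.

```bash
for k in 1 2 3 4 5 6 7 8; do python3 -m creep '[[[0,0,0],[0,0,0],0],[[0,0,0],[0,0,0],0],[[0,0,0],[0,0,0],0],[[0,0,0],[0,0,0],0],[[0,0,0],[0,0,0],0],[[0,0,0],[0,0,0],0],[[0,0,0],[0,0,0],0],[[0,0,0],[0,0,0],0]]' >/dev/null
python3 - <<'E'
from h import *
for a in ang(): print(a[0],a[1],a[2] and (int(a[2][0]),round(float(a[2][1]),1)))
E
done
```

```text
5.9 top None
5.95 scene (59, 181.2)
6.8 top (216, 252.0)
6.85 scene (136, 259.4)
7.7 top (215, 320.0)
7.75 scene (119, 324.4)
8.6 top (213, 20.8)
8.65 scene (150, 22.6)
9.5 top (159, 75.4)
9.55 scene (127, 74.9)
10.4 top None
10.45 scene (115, 125.3)
11.3 top None
11.35 scene (51, 171.1)
12.2 top None
12.25 scene (113, 212.0)
```

```bash
for k in 1 2; do python3 -m creep '[[[0,0,0],[0,0,0],0],[[0,0,0],[0,0,0],0],[[0,0,0],[0,0,0],0],[[0,0,0],[0,0,0],0],[[0,0,0],[0,0,0],0]]' >/dev/null
python3 - <<'E'
from h import *
for a in ang(): print(a[0],a[1],a[2] and (int(a[2][0]),round(float(a[2][1]),1)))
E
done
```

```text
12.8 top (205, 229.2)
12.85 scene (122, 234.6)
13.4 top (214, 249.2)
13.45 scene (129, 254.9)
```

```bash
for k in 1 2 3; do python3 -m creep '[[[0,0,0],[0,0,0],0],[[0,0,0],[0,0,0],0],[[0,0,0],[0,0,0],0],[[0,0,0],[0,0,0],0]]' >/dev/null
python3 - <<'E'
from h import *
for a in ang(): print(a[0],a[1],a[2] and (int(a[2][0]),round(float(a[2][1]),1)))
E
done
```

```text
13.9 top (213, 263.8)
13.95 scene (142, 268.3)
14.4 top (218, 277.4)
14.45 scene (156, 281.0)
14.9 top (216, 289.5)
14.95 scene (154, 292.9)
```

```bash
for k in 1 2 3; do python3 -m creep '[[[0,0,0],[0,0,0],0],[[0,0,0],[0,0,0],0],[[0,0,0],[0,0,0],0],[[0,0,0],[0,0,0],0]]' >/dev/null
python3 - <<'E'
from h import *
for a in ang(): print(a[0],a[1],a[2] and (int(a[2][0]),round(float(a[2][1]),1)))
E
done
```

```text
15.4 top (217, 300.0)
15.45 scene (148, 302.8)
15.9 top (213, 309.6)
15.95 scene (139, 311.3)
16.4 top (212, 317.6)
16.45 scene (133, 319.4)
```

The drag is a little high: the wheel would stop about 10–20° short of the pointer. While it is still turning I'll flick it again, on the grey peg that has just passed the finger, and brake on the next pass.

```bash
python3 -m creep '[[[-0.8,1.7,0],[0,0,0],0],[[-0.5,1.6,1.0],[0,0,0],0],[[0,0,1.2],[0,0,0],0],[[0.7,0,0],[0,0,0],0],[[1.5,0,0],[0,0,0],0],[[1.5,0,0],[0,0,0],0],[[1.5,0,0],[0,0,0],0],[[1.5,0,0],[0,0,0],0]]'
python3 -m creep '[[[1.2,0,0],[0,0,0],0],[[0.5,0,-0.5],[0,0,0],0],[[-1.5,0,-2.5],[0,0,0],0],[[-1.5,-0.5,0],[0,0,0],0]]'
python3 - <<'E'
from h import *
s=bot.sense();M=R.from_rotvec(s["orientation"]).as_matrix();print(s["tool_pos"])
print("to (485,14,80) mm in tool:",M.T@(np.array([485,14,80])-s["tool_pos"]))
for i in(1,2):
 for a in ang(): print(a[0],a[1],a[2] and (int(a[2][0]),round(float(a[2][1]),1)))
E
```

```text
time: 17.3
tool_pos: [529.9, -28.5, 58.6]
orientation: [-3.124, 0.332, -0.001]
wrist_force: [-0.2, 0.2, -0.1]
grip_width: 0.8
gripper_force: 0.0
time: 17.7
tool_pos: [519.3, -21.8, 91.8]
orientation: [3.123, -0.333, 0.009]
wrist_force: [0.7, 0.5, 0.8]
grip_width: 0.5
gripper_force: 0.0
[519.31562164 -21.80467817  91.79091176]
to (485,14,80) mm in tool: [-41.15332112 -27.77578589  11.55302326]
17.7 top (210, 47.7)
17.75 scene (142, 52.0)
17.8 top (212, 59.3)
17.85 scene (131, 62.1)
```

It is spinning well at about 110°/s. The arm goes back to the braking spot.

```bash
python3 -m creep '[[[-2,-1.4,0],[0,0,0],0],[[-2,-1.4,0],[0,0,0],0],[[0,0,0.8],[0,0,0],0],[[0,0,0],[0,0,0],0],[[0,0,0],[0,0,0],0],[[0,0,0],[0,0,0],0],[[0,0,0],[0,0,0],0],[[0,0,0],[0,0,0],0]]'
for k in 1 2; do python3 -m creep '[[[0,0,0],[0,0,0],0],[[0,0,0],[0,0,0],0],[[0,0,0],[0,0,0],0],[[0,0,0],[0,0,0],0],[[0,0,0],[0,0,0],0],[[0,0,0],[0,0,0],0]]' >/dev/null
python3 - <<'E'
from h import *
for a in ang(): print(a[0],a[1],a[2] and (int(a[2][0]),round(float(a[2][1]),1)))
E
done
```

```text
time: 18.7
tool_pos: [483.9, 14.1, 80.7]
orientation: [3.124, -0.333, 0.001]
wrist_force: [-0.0, -0.5, -0.5]
grip_width: 0.4
gripper_force: 0.0
19.3 top (143, 226.3)
19.35 scene (123, 233.3)
20.0 top (213, 292.6)
20.05 scene (149, 298.9)
```

This pass is still fast, at about 90°/s. I'll brake on the next one, when it should be down to about 40°/s.

```bash
for k in 1 2 3 4 5 6; do python3 -m creep '[[[0,0,0],[0,0,0],0],[[0,0,0],[0,0,0],0],[[0,0,0],[0,0,0],0],[[0,0,0],[0,0,0],0],[[0,0,0],[0,0,0],0],[[0,0,0],[0,0,0],0],[[0,0,0],[0,0,0],0],[[0,0,0],[0,0,0],0]]' >/dev/null
python3 - <<'E'
from h import *
for a in ang(): print(a[0],a[1],a[2] and (int(a[2][0]),round(float(a[2][1]),1)))
E
done
```

```text
20.9 top (216, 11.3)
20.95 scene (151, 14.7)
21.8 top (119, 83.0)
21.85 scene (132, 83.3)
22.7 top None
22.75 scene (72, 151.5)
23.6 top None
23.65 scene (115, 214.8)
24.5 top (212, 260.9)
24.55 scene (148, 267.2)
25.4 top (214, 306.5)
25.45 scene (146, 310.3)
```

```bash
python3 -m creep '[[[0,0,0],[0,0,0],0],[[0,0,0],[0,0,0],0],[[0,0,0],[0,0,0],0],[[0,0,0],[0,0,0],0]]' >/dev/null
python3 - <<'E'
from h import *
for a in ang(): print(a[0],a[1],a[2] and (int(a[2][0]),round(float(a[2][1]),1)))
print(bot.sense()["tool_pos"])
E
```

```text
25.9 top (216, 328.8)
25.95 scene (112, 331.5)
[483.53206663  14.44519826  80.60375827]
```

```bash
python3 -m creep '[[[0,0,1.2],[0,0,0],0],[[0,0,1.2],[0,0,0],0],[[0,0,0.2],[0,0,0],0]]'
python3 - <<'E'
from h import *
for a in ang(): print(a[0],a[1],a[2] and (int(a[2][0]),round(float(a[2][1]),1)))
print(bot.sense()["tool_pos"])
E
```

```text
time: 26.3
tool_pos: [481.6, 14.8, 52.1]
orientation: [-3.123, 0.333, 0.007]
wrist_force: [0.2, 0.3, -0.2]
grip_width: 0.2
gripper_force: 0.0
26.3 top (217, 346.0)
26.35 scene (111, 348.0)
[482.57003623  14.63172503  53.40562195]
```

```bash
python3 -m creep '[[[0,0,0.1],[0,0,0],0],[[0,0,0.8],[0,0,0],0],[[0,0,0.1],[0,0,0],0],[[0,0,0],[0,0,0],0]]'
python3 - <<'E'
from h import *
for i in(1,2):
 for a in ang(): print(a[0],a[1],a[2] and (int(a[2][0]),round(float(a[2][1]),1)))
s=bot.sense();print(s["tool_pos"],s["wrist_force"])
im=bot.grab_frame("top")[150:350,200:400,::-1];b=bot.grab_frame("scene")[190:330,280:450,::-1]
cv2.imwrite("pics/c3.png",np.hstack([cv2.resize(im,(400,400)),cv2.resize(b,(400,400))]))
E
```

```text
time: 26.8
tool_pos: [488.3, 11.6, 50.2]
orientation: [3.119, -0.33, 0.014]
wrist_force: [-7.5, -6.1, 30.9]
grip_width: 0.5
gripper_force: 15.3
26.8 top (218, 359.5)
26.85 scene (126, 358.5)
26.9 top (215, 359.4)
26.95 scene (123, 359.2)
[488.25756199  11.632103    50.21782884] [-7.30928387 -5.41807907 30.093075  ]
```

View pics/c3.png

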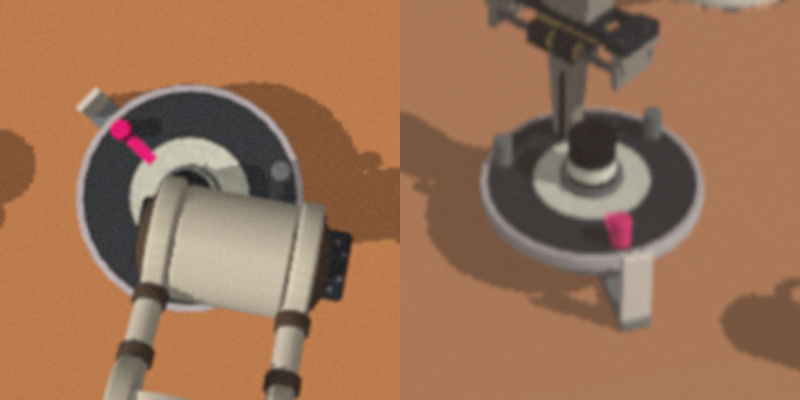

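The wheel has stopped with the pink peg at the pointer (crop (120,129) against the plate at (96,103)). The tracker reads within 1°, and the finger presses with 30 N. I'll hold one more row to let it settle, then hand in.

```bash
python3 -m creep '[[[0,0,0],[0,0,0],0],[[0,0,0],[0,0,0],0],[[0,0,0],[0,0,0],0]]'
python3 - <<'E'
from h import *
print(ang()); print(bot.hand_in())
E
```

```text
time: 27.4
tool_pos: [488.2, 11.6, 50.2]
orientation: [3.119, -0.33, 0.014]
wrist_force: [-6.6, -6.2, 31.0]
grip_width: 0.4
gripper_force: 15.1
[(27.4, 'top', (np.int32(218), np.float64(359.2299998834758))), (27.45, 'scene', (np.int32(124), np.float64(359.4533399238707)))]
the job is handed in; nothing more can be done
None
```

I handed the job in at 27.5 s: the wheel is at rest with the pink peg within about 1° of the pointer, under a fingertip pressing with about 30 N. It took two flicks, because the first spin was slowing too soon to reach the pointer again; I haven't seen the verdict.

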